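# Hang the bolt pail on the weighing stand and hold the reading

## Task

Weigh the pail that has bolts in it: keeping it upright, hang it by its bail handle on the twin hook of the weighing stand, with both prongs under the bail, and let go. Once it hangs there, press the spring plunger on the stand's reading unit right down to its stop to hold the reading, then let it come back up. Leave the empty pail and the other things on the bench where they are.

Things in the scene. Friction and masses are not known exactly. Their poses are not given: they have to be found in the camera images.
- bolt_pail: Pail to weigh: round sheet steel, 104 mm across, 74 mm high, bolts (fixed) inside, about 0.3 kg. Stiff upright bail of 6 mm dark wire: legs at its y = +-55 mm, level top bar along its y, centreline 150 mm above the underside, straight over y = +-48 mm; wooden grip 15 mm thick, 36 mm long on the bar's middle; 75 mm free below it. Origin: centre of underside, z up.
- bolt_pail_grip (a point): Centre of the wooden grip of the bolt pail's bail (on the bar's centreline, 150 mm above the pail's underside); y runs along the bar.
- empty_pail: A second pail of the same make and size, but empty; to be left alone. Origin: centre of the underside.
- stand: Fixed weighing stand, at most 240 mm high: base plate 30 mm above the bench; 24 mm column at its x = +88 mm bears a twin hook: two 8 mm steel prongs reach to -x at y = +-36 mm (64 mm clear between), dip to a valley at x = 0, turn up to tips at x = -22 mm, 230 mm high. Reading unit: grey box 100x95 mm, 70 mm high, at x = -85, y = +130 mm, plunger on top. Origin: on the bench under the valley, z up.
- hook_seat (a point): Where the centre of the grip comes to rest when the bail sits in the valleys of both prongs: midway between the two valleys, 213 mm above the bench (the bar then lies along the stand's y). The grip and the fingers that hold it fit between the prongs.
- hold_plunger (a joint): Travel of the spring plunger: 0 up, 0.012 m fully down at its stop; presses straight down with 3 N rising to 8 N, returns by itself.
- plunger_top (a point): Middle of the top of the plunger's black mushroom head, 36 mm in diameter; 109 mm above the bench when up.
- arrow_magnet: Red arrow-shaped welding magnet, 60x90x21 mm, lying on the bench; leave it. Origin: centre of the underside.
- flux_tin: Round tin with a green lid, 58 mm across, 28 mm high; leave it. (A fixed bench vise, 160 mm high, stands between the pails and the stand.) Origin: centre of the underside.

How it is judged:
On the way, in this order (a step that is already met when the one before it is completed fails the run):
1. the bolt pail hangs on both prongs of the hook, let go (distance between bolt_pail_grip and hook_seat below 0.022 m and z of bolt_pail_grip in the frame of stand above 0.204 m and angle between the y axis of bolt_pail and the y axis of stand, either way round below 0.25 rad and contact force between bolt_pail and stand above 1 N and contact force between the fingers and bolt_pail below 0.05 N), for 0.2 s.
2. the plunger is pressed down to its stop (value of joint hold_plunger above 0.0108 m), for 0.1 s.
At the end, for the whole second after the job is handed in: The bolt pail hangs at rest (under 0.06 m/s), untouched, on both prongs: grip centre within 22 mm of the hook seat and at most 9 mm below it, bar within 0.25 rad of the stand's y, pail within 0.25 rad of upright; plunger up again (under 2 mm); bystanders left (distance between bolt_pail_grip and hook_seat below 0.022 m and z of bolt_pail_grip in the frame of stand above 0.204 m and angle between the y axis of bolt_pail and the y axis of stand, either way round below 0.25 rad and angle between bolt_pail's own z axis and vertical below 0.25 rad and contact force between bolt_pail and stand above 1 N and linear speed of bolt_pail below 0.06 m/s and value of joint hold_plunger below 0.002 m).
It fails at once if the plunger is pressed before the pail is on the hook (value of joint hold_plunger above 0.005 m and distance between bolt_pail_grip and hook_seat above 0.03 m).
It fails at once if the bolt pail is tipped by more than 0.8 rad (angle between bolt_pail's own z axis and vertical above 0.8 rad).
It fails at once if the empty pail is moved by more than 30 mm (distance of empty_pail from where it was at the start of the episode above 0.03 m).
It fails at once if the magnet is moved by more than 30 mm (distance of arrow_magnet from where it was at the start of the episode above 0.03 m).
It fails at once if the flux tin is moved by more than 30 mm (distance of flux_tin from where it was at the start of the episode above 0.03 m).
It also fails if it takes over 64 s, if anything falls off the work surface, if the arm or the gripper's body presses on something with over 40 N, if the wrist force passes 120 N, or if a joint passes its speed limit or range.

## Robot

A 6-joint arm with a two-finger parallel gripper is mounted at the origin on a cart in front of the work surface, level with it; the furniture and walls round the work are solid. World frame = base frame: x ahead of the robot, y to its left, z up, the work surface at z = 0. Lengths are in m, angles in rad, forces in N, time in s.
With the tool pointing down it reaches from about 0.375 to 0.975 m from the base axis. Payload 3.8 kg.
Tool frame: the origin (TCP) lies on the centre line of the jaws, within the pads' length; the fingertips stand 22 mm ahead of it and the grasp point (between the pads) lies 3 mm ahead of it; z points along the fingers, y is the line along which they close (so a half turn about z gives the same grasp; the last joint's range is limited). The gripper opens to 85 mm and grips with 20 to 120 N. Pads are 22 mm wide; open, the fingers measure 114 mm over their backs; the gripper's body (76 mm by 85 mm) begins 54 mm behind the grasp point. The pads swing forward as they close: fully open they stand 13 mm farther back than shut.
Start: joints at [1.274, 0.264, 1.604, -0, 1.274, -0.037], TCP at [0.173, 0.652, 0.253] pointing down, gripper open.
Joint ranges: [-2.63, 2.63], [-0.94, 2.18], [0.31, 2.57], [-1.31, 4.45], [0, 2.66], [-2.55, 2.55]. Speed limits (rad/s): [2.57, 2.57, 3.14, 3.14, 3.14, 3.14].

## Interface

Orientations are given as [roll, pitch, yaw] about the fixed x, y, z axes, in that order (R = Rz(yaw) Ry(pitch) Rx(roll)).
In Python, from plant import monitor, get_image, manip gives the robot as it stands.
- The arm moves only by the tool move_arm, never from a script. Its argument "deltas" is a list of rows, each a list of 5 numbers: the shift along the tool's x, y, z in m, then the turn about the tool's z in rad, then the opening, from 0 (shut) to 1 (fully open). A call has 1 to 10 rows; each row is the pose to reach, as a shift and turn from the pose commanded when the call began, along the tool's axes at that moment; what a row does not reach only later rows make up. A row lasts 1/10 s, in which the tool goes at most 50 mm and 8.59 degrees, less where a joint would pass 70% of its speed; a pose out of reach is approached as far as the arm can. A call with a gripper value outside its range is refused whole. The fingers move at their own pace and stop on an object; "newtons" is the grip in N (left out, the last holds). Time passes only in rows, so rows that repeat a pose let the fingers close. It gives the time, the measured TCP pose, the force, the opening and the grip force at its end, in the units of the state.
- monitor.read_state(): the state, without advancing time (a new reading comes with each control period).
- get_image(name): name is "scene" or "top" or "wrist"; returns a dict with "pixels" (384x512x3 uint8, blue, green, red), "fx", "fy", "cx", "cy" (pixels), "k1" (the pictures are not rectified: a ray, as slopes to the right and down, at radius r is drawn at 1 + k1 r^2 times it, then the intrinsics apply), "origin" and "rotation" of the camera in the world. Camera axes: x right, y down, z forward; pixel columns grow to the right and rows downward; lengths in m; the calibration is good to about 2 mm. A picture is of the moment at which its call begins. There is no depth.
- manip.job_done(): hands the job in; it is judged then, once.
The state is a dict: "t": time; "joints": joint angles; "dq": joint speeds; "joint_efforts": joint torques, N m; "ee_pos": TCP position; "ee_rot": TCP orientation; "wrist_force": force on the tool from outside, world axes, zero at the start; "torque": the same for the moment, N m; "width": finger opening in m; "gripper_force": force on a finger pad.
Only numpy, scipy, OpenCV 4.12 (cv2) and the standard library are available. Lean on these libraries where they do the work, as an engineer would, in place of code of your own. Each camera call takes 0.05 s, during which the arm holds its last target. There are 200 camera calls.

## Working session

There is one attempt and no reset: what is moved stays moved. The work goes in short steps, Python scripts to look and compute and a tool call to move; the robot and the scene stay as the last step left them, time stands still between calls to the robot, and variables do not carry over. Pictures are saved under pics/ and viewed, at most 10 in all, crops included, and the job is handed in when it is done.

Besides the shell and the picture viewer there is one more tool, called after "Emit:" as name(argument=value, ...) on one line, values as JSON. move_arm: Moves the arm, as the interface text tells. Its arguments: {"type":"object","properties":{"deltas":{"type":"array","items":{"type":"array","items":{"type":"number"}}},"newtons":{"type":"number"}},"required":["deltas"]}

```bash
mkdir -p pics; cat > h.py <<'E'
import numpy as np, cv2, pickle
from plant import monitor, get_image, manip
def snap(n,tag):
    im=get_image(n); cv2.imwrite(f'pics/{tag}.png',im['pixels']); pickle.dump(im,open(f'pics/{tag}.pkl','wb')); return im
def load(tag): return pickle.load(open(f'pics/{tag}.pkl','rb'))
def ray(im,u,v):
    K=np.array([[im['fx'],0,im['cx']],[0,im['fy'],im['cy']],[0,0,1.]])
    p=cv2.undistortPoints(np.array([[[u,v]]],float),K,np.array([im['k1'],0,0,0.]))[0,0]
    d=np.array(im['rotation'])@np.array([p[0],p[1],1]); return np.array(im['origin']),d/np.linalg.norm(d)
def atz(im,u,v,z):
    o,d=ray(im,u,v); return o+d*(z-o[2])/d[2]
def tri(*l):
    A=np.zeros((3,3));b=np.zeros(3);L=[]
    for im,u,v in l:
        o,d=ray(im,u,v);P=np.eye(3)-np.outer(d,d);A+=P;b+=P@o;L.append((o,P))
    x=np.linalg.solve(A,b); return x.round(4),[round(float(np.linalg.norm(P@(x-o))),4) for o,P in L]
def proj(im,X):
    c=np.array(im['rotation']).T@(np.array(X)-im['origin']); s=c[:2]/c[2]; s=s*(1+im['k1']*(s@s)); return (s*[im['fx'],im['fy']]+[im['cx'],im['cy']]).round(1)
E
python3 - <<'E'
from h import *
a=snap('scene','s0');b=snap('top','t0')
cv2.imwrite('pics/s0b.png',cv2.resize(a['pixels'],(800,600),interpolation=2))
cv2.imwrite('pics/t0b.png',cv2.resize(b['pixels'],(800,600),interpolation=2))
for i in(a,b):print(i['origin'],np.array(i['rotation']).round(3).tolist(),i['fx'],i['k1'])
print(monitor.read_state())
E
```

```text
[ 0.11071329 -0.6445666   0.98122562] [-2.338, 0.012, -0.581] 388.26092251254516 -0.06956832803006394
[0.45704123 0.05602362 1.40814591] [-3.052, 0.002, -1.556] 485.2987487556312 -0.0015154924378191503
{'t': 0.1, 'joints': array([ 1.27407129e+00,  2.64721389e-01,  1.60524196e+00, -1.70131752e-05,
        1.27370897e+00, -3.68841979e-02]), 'dq': array([ 1.52106183e-05, -9.77798309e-04, -5.24533041e-03, -1.70252127e-03,
        3.24576000e-04,  2.62264612e-03]), 'joint_efforts': array([-8.21031645e-04, -5.16699171e+01, -3.68594348e+01, -9.31262662e-05,
        6.22141917e-03,  2.61671585e-05]), 'ee_pos': array([0.17324083, 0.6517487 , 0.25205468]), 'ee_rot': array([-3.13951380e+00, -6.04428832e-05,  2.88175675e+00]), 'wrist_force': array([-0.08885808,  0.42288506,  0.02925113]), 'torque': array([-0.01395796, -0.00238586, -0.00376842]), 'gripper_force': 0.0, 'width': 0.08535533855244479}
```

View pics/s0b.png

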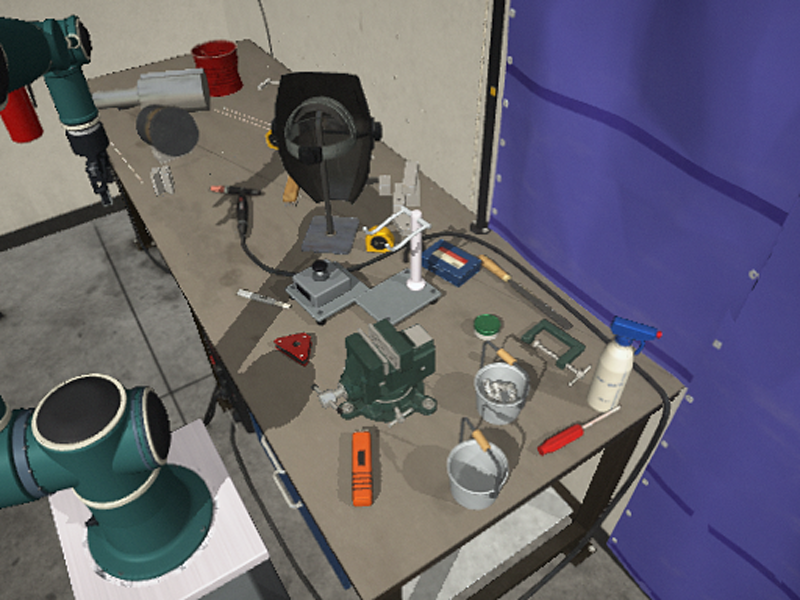

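View pics/t0b.png

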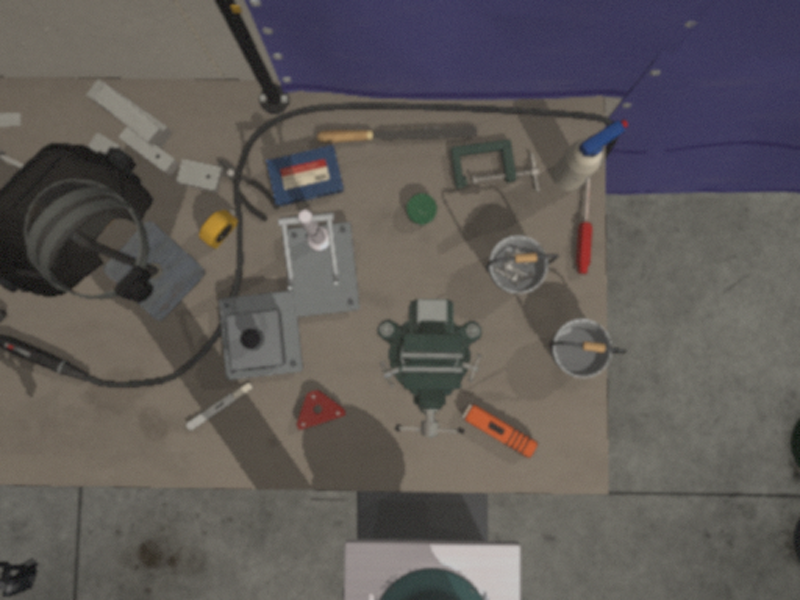

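The scene view shows the bolt pail at about (500,385), the empty pail at (478,465), the stand hook at (410,225) and the plunger at (320,267). In the top view, the bolt pail's grip is at (526,258), the prongs at (310,250) and the plunger at (251,338). I'll take enlarged crops next.

```bash
cat >> h.py <<'E'
from scipy.spatial.transform import Rotation as Ro
_l=load
def fix(im):
    r=np.array(im['rotation'])
    if r.ndim==1: im['rotation']=Ro.from_euler('xyz',r).as_matrix()
    return im
def load(tag): return fix(_l(tag))
def crop(im,u0,v0,w,h,s): return cv2.resize(im['pixels'][v0:v0+h,u0:u0+w],None,fx=s,fy=s,interpolation=cv2.INTER_CUBIC)
E
python3 - <<'E'
from h import *
a=load('s0');b=load('t0')
# 2x2 mosaic of 400x300 (50..)
m=np.vstack([np.hstack([crop(a,290,205,80,60,5),crop(a,180,125,100,75,4)]),np.hstack([crop(b,300,145,80,60,5),crop(b,140,130,100,75,4)])])
m=cv2.convertScaleAbs(m,alpha=1.3)
cv2.imwrite('pics/m0.png',m)
E
```

```text
(no output)
```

View pics/m0.png

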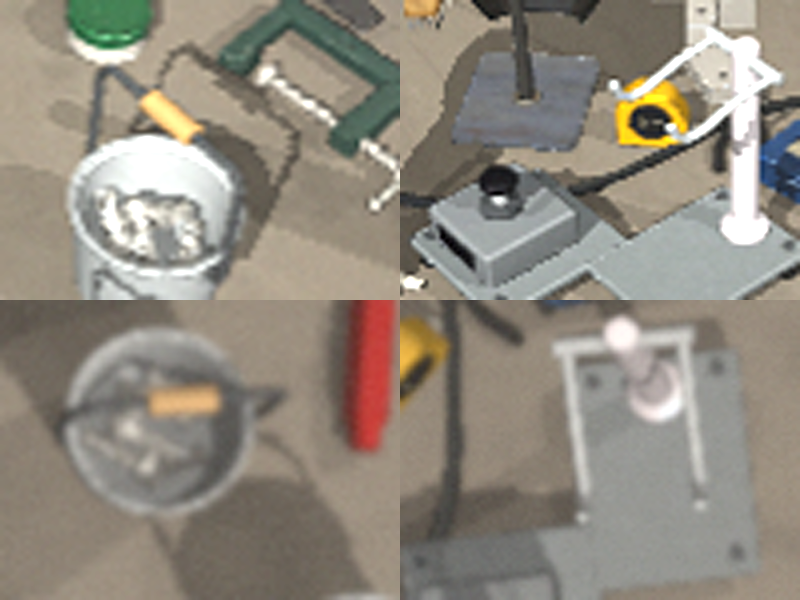

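The crops give these points. The grip centre is at scene crop (171,117) and top crop (184,101). The prong tips are at scene (215,87) and (272,132), and top (183,218) and (300,205). The plunger head is at scene (97,173).

```bash
python3 - <<'E'
from h import *
a=load('s0');b=load('t0')
c=lambda u0,v0,s,p:(u0+(p[0]+.5)/s-.5, v0+(p[1]+.5)/s-.5)
G=lambda p:(a,*c(290,205,5,p)); H=lambda p:(a,*c(180,125,4,p))
g=lambda p:(b,*c(300,145,5,p)); h=lambda p:(b,*c(140,130,4,p))
f=lambda p:(b,*c(0,0,1.5625,p))
for n,x,y in [('grip',G((171,117)),g((184,101))),('gripE1',G((148,98)),g((150,101))),('gripE2',G((196,136)),g((218,100))),
 ('tipL',H((215,87)),h((183,218))),('tipR',H((272,132)),h((300,205))),('cbL',H((313,33)),h((160,48))),('cbR',H((378,77)),h((286,33))),
 ('plg',H((97,173)),f((251,338)))]: print(n,*tri(x,y))
for p in ((183,218),(300,205)): print('tip@.23',atz(*h(p),.23).round(4))
print('grip@.15',atz(*g((184,101)),.15), atz(*g((150,101)),.15)-atz(*g((218,100)),.15))
print('plg',atz(*f((251,338)),.109), atz(*f((421,208)),.028),'empty grip',atz(*f((594,348)),.15))
E
```

```text
grip [ 0.6491 -0.1471  0.1513] [0.0004, 0.0004]
gripE1 [ 0.6483 -0.129   0.151 ] [0.0002, 0.0002]
gripE2 [ 0.6506 -0.1653  0.1515] [0.0013, 0.0013]
tipL [0.5853 0.2351 0.2235] [0.0011, 0.0011]
tipR [0.5945 0.1638 0.2208] [0.0009, 0.0009]
cbL [0.6907 0.2522 0.2239] [0.0011, 0.0011]
cbR [0.702  0.1746 0.2217] [0.0014, 0.0014]
plg [0.5093 0.3166 0.112 ] [0.0, 0.0]
tip@.23 [0.5836 0.2346 0.23  ]
tip@.23 [0.5927 0.1633 0.23  ]
grip@.15 [ 0.64891673 -0.14701504  0.15      ] [-1.05516968e-03  3.55715446e-02 -2.22044605e-16]
plg [0.50942793 0.31724609 0.109     ] [0.75753045 0.02714511 0.028     ] empty grip [ 0.49971587 -0.25985015  0.15      ]
```

Emit:
move_arm(deltas=[[0,0,-0.04,0,1],[0,0,-0.08,0,1],[-0.02,-0.02,-0.11,0.1,1],[-0.05,-0.05,-0.12,0.2,1],[-0.085,-0.085,-0.12,0.33,1],[-0.12,-0.12,-0.12,0.46,1],[-0.155,-0.155,-0.12,0.6,1],[-0.19,-0.19,-0.12,0.73,1],[-0.225,-0.225,-0.12,0.86,1],[-0.26,-0.26,-0.12,0.98,1]], newtons=40)

```text
t: 1.1
ee_pos: [0.3582, 0.3323, 0.3729]
ee_rot: [-3.141, 0.0, 1.897]
wrist_force: [0.4, 0.3, 0.6]
width: 0.0849
gripper_force: 0.0
```

```bash
cat >> h.py <<'E'
def to(x,y,z,yaw):
    s=monitor.read_state(); R=Ro.from_euler('xyz',s['ee_rot']).as_matrix()
    d=R.T@(np.array([x,y,z])-s['ee_pos']); dy=s['ee_rot'][2]-yaw
    print('t',round(s['t'],2),'pos',s['ee_pos'].round(4),'rot',s['ee_rot'].round(3),'F',s['wrist_force'].round(1),'-> d',d.round(4),'turn',round((dy+np.pi)%(2*np.pi)-np.pi,3),'w',round(s['width'],4))
E
python3 -c "
from h import *
to(.649,-.147,.28,1.616)"
```

```text
t 1.1 pos [0.3582 0.3323 0.3729] rot [-3.141  0.     1.897] F [0.4 0.3 0.6] -> d [-0.5472  0.1218  0.093 ] turn 0.281 w 0.0849
```

Emit:
move_arm(deltas=[[-0.045,0.01,0,0.06,1],[-0.09,0.02,0,0.12,1],[-0.135,0.03,0,0.18,1],[-0.18,0.04,0,0.24,1],[-0.225,0.05,0,0.28,1],[-0.27,0.06,0,0.28,1],[-0.315,0.07,0,0.28,1],[-0.36,0.08,0,0.28,1],[-0.405,0.09,0,0.28,1],[-0.44,0.098,0,0.28,1]])

```text
t: 2.1
ee_pos: [0.5942, -0.0525, 0.3725]
ee_rot: [-3.141, 0.0, 1.62]
wrist_force: [0.3, 1.6, 0.2]
width: 0.0856
gripper_force: 0.0
```

Emit:
move_arm(deltas=[[-0.03,0.0,0,0,0.7],[-0.06,0.005,0,0,0.7],[-0.075,0.01,0.01,0,0.7],[-0.075,0.01,0.03,0,0.7],[-0.075,0.01,0.05,0,0.7],[-0.075,0.01,0.06,0,0.7],[-0.075,0.01,0.06,0,0.7]])

```text
t: 2.8
ee_pos: [0.6061, -0.1235, 0.3102]
ee_rot: [-3.137, -0.002, 1.622]
wrist_force: [-0.1, 0.1, -0.3]
width: 0.06
gripper_force: 0.0
```

```bash
python3 -c "
from h import *
to(.649,-.147,.152,1.616)
im=snap('wrist','w1');fix(im)
to(.649,-.147,.152,1.616)
print(proj(im,(.6491,-.1471,.151)),proj(im,(.648,-.129,.151)),proj(im,(.650,-.165,.151)),im['origin'])
cv2.imwrite('pics/w1b.png',im['pixels'])"
```

```text
t 2.8 pos [ 0.6061 -0.1235  0.3102] rot [-3.137e+00 -2.000e-03  1.622e+00] F [-0.1  0.1 -0.3] -> d [-0.0259  0.0424  0.158 ] turn 0.006 w 0.06
t 2.85 pos [ 0.6068 -0.1237  0.312 ] rot [-3.139e+00 -1.000e-03  1.622e+00] F [ 0.9  0.6 -0. ] -> d [-0.0256  0.0413  0.1599] turn 0.006 w 0.0597
[298.8 211. ] [299.4 192.7] [298.1 228.4] [ 0.60336198 -0.05632841  0.430646  ]
```

View pics/w1b.png

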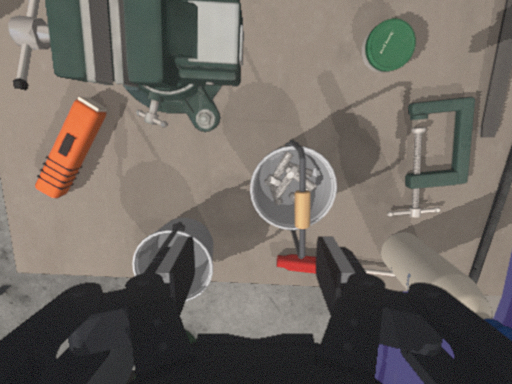

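The wrist view shows the grip centred at about (302,211), with ends at (302,193) and (302,229). That's 3 px from the prediction, so I'll fuse the views.

```bash
python3 -c "
from h import *
a=load('s0');b=load('t0');w=load('w1')
c=lambda u0,v0,s,p:(u0+(p[0]+.5)/s-.5, v0+(p[1]+.5)/s-.5)
print(tri((a,*c(290,205,5,(171,117))),(b,*c(300,145,5,(184,101))),(w,302.3,211)),atz(w,302.3,211,.151))
print(atz(w,299,150,.148)-atz(w,302.5,252,.148),atz(w,302,193,.15)-atz(w,302.5,229,.15))
to(.651,-.147,.152,1.616)"
```

```text
(array([ 0.6505, -0.1469,  0.1506]), [0.0005, 0.0016, 0.002]) [ 0.65245542 -0.14693828  0.151     ]
[-0.01279426  0.10193484  0.        ] [-0.00388462  0.0363555   0.        ]
t 2.85 pos [ 0.6068 -0.1237  0.312 ] rot [-3.139e+00 -1.000e-03  1.622e+00] F [ 0.9  0.6 -0. ] -> d [-0.0257  0.0433  0.1599] turn 0.006 w 0.0597
```

Emit:
move_arm(deltas=[[-0.013,0.022,0,-0.02,0.7],[-0.026,0.0435,0,-0.04,0.7],[-0.026,0.0435,0.03,-0.04,0.7],[-0.026,0.0435,0.06,-0.04,0.7],[-0.026,0.0435,0.09,-0.04,0.7],[-0.026,0.0435,0.115,-0.04,0.7],[-0.026,0.0435,0.135,-0.04,0.7],[-0.026,0.0435,0.15,-0.04,0.7],[-0.026,0.0435,0.16,-0.04,0.7],[-0.026,0.0435,0.16,-0.04,0.7]])

```text
t: 3.85
ee_pos: [0.6517, -0.1478, 0.1523]
ee_rot: [-3.14, -0.001, 1.662]
wrist_force: [-0.5, 0.5, -0.3]
width: 0.0597
gripper_force: 0.0
```

```bash
python3 -c "
from h import *
to(.651,-.147,.152,1.66)
im=snap('wrist','w2');cv2.imwrite('pics/w2b.png',im['pixels'])"
```

```text
t 3.85 pos [ 0.6517 -0.1478  0.1523] rot [-3.140e+00 -1.000e-03  1.662e+00] F [-0.5  0.5 -0.3] -> d [ 0.0009 -0.0006  0.0003] turn 0.002 w 0.0597
```

View pics/w2b.png

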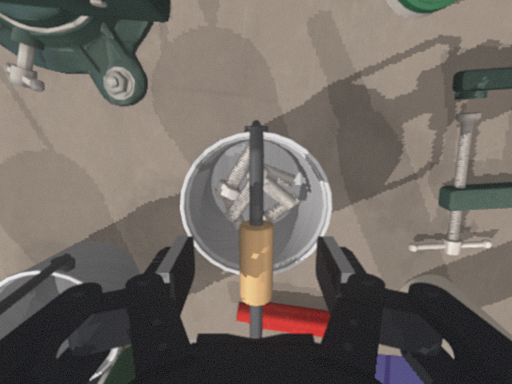

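The grip sits between the pads, centred at column 256 and aligned with the tool. I'll close the gripper and lift a little.

Emit:
move_arm(deltas=[[0,0,0,0,0],[0,0,0,0,0],[0,0,0,0,0],[0,0,0,0,0],[0,0,0,0,0],[0,0,0,0,0]], newtons=60)

```text
t: 4.5
ee_pos: [0.6526, -0.1484, 0.1546]
ee_rot: [3.14, 0.001, 1.662]
wrist_force: [-3.0, 0.0, 5.0]
width: 0.0134
gripper_force: 58.5
```

Emit:
move_arm(deltas=[[0,0,-0.005,0,0],[0,0,-0.015,0,0],[0,0,-0.035,0,0],[0,0,-0.06,0,0],[0,0,-0.09,0,0],[0,0,-0.12,0,0],[0,0,-0.15,0,0],[0,0,-0.175,0,0],[0,0,-0.195,0,0],[0,0,-0.2,0,0]])

```text
t: 5.5
ee_pos: [0.6531, -0.1483, 0.3568]
ee_rot: [3.137, 0.002, 1.662]
wrist_force: [1.1, 0.6, -3.1]
width: 0.0129
gripper_force: 58.6
```

```bash
python3 -c "
from h import *
to(.51,.05,.352,1.69);to(.500,.187,.352,1.70)
im=snap('scene','s1');fix(im)
c=crop(im,265,150,100,75,5)
w=snap('wrist','w3')
cv2.imwrite('pics/s1b.png',np.hstack([c[:,:400],crop(w,150,90,200,188,2)[:375]]))"
```

```text
t 5.5 pos [ 0.6531 -0.1483  0.3568] rot [3.137e+00 2.000e-03 1.662e+00] F [ 1.1  0.6 -3.1] -> d [ 0.2105 -0.1245  0.0038] turn -0.028 w 0.0129
t 5.5 pos [ 0.6531 -0.1483  0.3568] rot [3.137e+00 2.000e-03 1.662e+00] F [ 1.1  0.6 -3.1] -> d [ 0.3479 -0.122   0.0036] turn -0.038 w 0.0129
```

View pics/s1b.png

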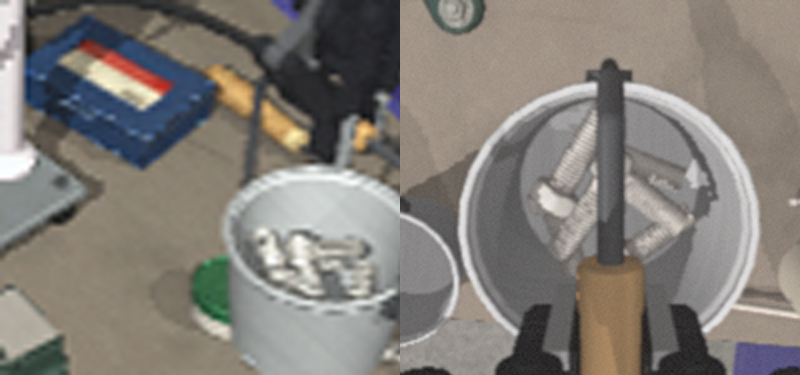

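Emit:
move_arm(deltas=[[0.01,-0.006,0,0,0],[0.03,-0.018,0,0,0],[0.058,-0.034,0,-0.01,0],[0.088,-0.052,0,-0.01,0],[0.118,-0.07,0,-0.02,0],[0.148,-0.088,0,-0.02,0],[0.178,-0.104,0,-0.03,0],[0.205,-0.116,0,-0.03,0],[0.23,-0.122,0,-0.03,0],[0.255,-0.122,0,-0.04,0]])

```text
t: 6.6
ee_pos: [0.5047, 0.096, 0.3512]
ee_rot: [-3.138, -0.0, 1.702]
wrist_force: [0.5, -0.6, -2.7]
width: 0.0131
gripper_force: 58.6
```

Emit:
move_arm(deltas=[[0.025,0,0,0,0],[0.05,0,0,0,0],[0.07,0,0,0,0],[0.085,0,0,0,0],[0.093,0,0,0,0],[0.093,0,0,0,0],[0.093,0,0,0,0],[0.093,0,0,0,0]])

```text
t: 7.4
ee_pos: [0.4954, 0.1862, 0.3532]
ee_rot: [-3.141, 0.001, 1.701]
wrist_force: [-0.1, -0.4, -3.8]
width: 0.0134
gripper_force: 58.6
```

```bash
python3 -c "
from h import *
to(.500,.187,.256,1.70);to(.610,.201,.256,1.7)
im=snap('wrist','w4');fix(im)
for x in ((.5846,.235,.23),(.5935,.1635,.23)): print(proj(im,x))
cv2.imwrite('pics/w4b.png',im['pixels'])"
```

```text
t 7.4 pos [0.4954 0.1862 0.3532] rot [-3.141e+00  1.000e-03  1.701e+00] F [-0.1 -0.4 -3.8] -> d [0.0003 0.0047 0.0972] turn 0.001 w 0.0134
t 7.4 pos [0.4954 0.1862 0.3532] rot [-3.141e+00  1.000e-03  1.701e+00] F [-0.1 -0.4 -3.8] -> d [-1.000e-04  1.155e-01  9.720e-02] turn 0.001 w 0.0134
[374.4 149.8]
[364.9 234.5]
```

View pics/w4b.png

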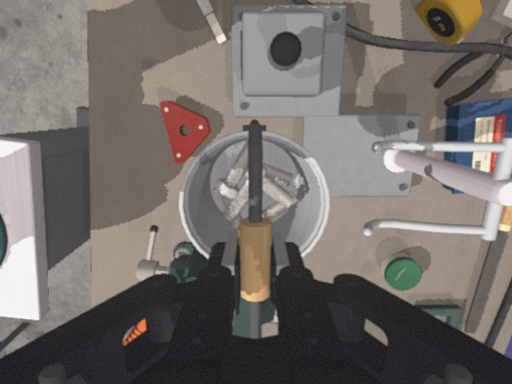

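The prong tips are at about (378,147) and (369,229) and the plunger head is at (286,48). I'll fuse these with the earlier views.

```bash
python3 -c "
from h import *
a=load('s0');b=load('t0');w=load('w4')
c=lambda u0,v0,s,p:(u0+(p[0]+.5)/s-.5, v0+(p[1]+.5)/s-.5)
H=lambda p:(a,*c(180,125,4,p));h=lambda p:(b,*c(140,130,4,p))
L=tri(H((215,87)),h((183,218)),(w,378,147));R=tri(H((272,132)),h((300,205)),(w,369,229))
print(L,R)
print(tri(H((97,173)),(b,*c(0,0,1.5625,(251,338))),(w,286,48)))
for z in (.22,.228): print(atz(w,378,147,z),atz(w,369,229,z))
d=L[0]-R[0];print(np.arctan2(-d[0],d[1]))
"
```

```text
(array([0.5868, 0.2362, 0.2232]), [0.0008, 0.0025, 0.0028]) (array([0.5965, 0.1649, 0.2204]), [0.0009, 0.0027, 0.0035])
(array([0.5106, 0.3191, 0.1096]), [0.0002, 0.0023, 0.0024])
[0.59096305 0.23690216 0.22      ] [0.60025611 0.16537715 0.22      ]
[0.58767544 0.23741374 0.228     ] [0.59667515 0.16814652 0.228     ]
0.13521476413028627
```

Emit:
move_arm(deltas=[[0,0,0.02,0,0],[0,0,0.05,0,0],[0,0,0.075,0,0],[0,0,0.092,0,0],[0,0,0.099,0,0],[0,0,0.099,0,0],[0,0,0.099,0,0]])

```text
t: 8.15
ee_pos: [0.4961, 0.1868, 0.2554]
ee_rot: [3.14, -0.0, 1.701]
wrist_force: [-0.6, -0.4, -3.1]
width: 0.013
gripper_force: 58.6
```

Emit:
move_arm(deltas=[[0,0.01,0,0,0],[0,0.025,0,0,0],[0,0.045,0,0,0],[0,0.065,0,0,0],[0,0.085,0,0,0],[0,0.1,0,0,0],[0,0.112,0,0,0],[0,0.117,0,0,0],[0,0.117,0,0,0],[0,0.117,0,0,0]])

```text
t: 9.15
ee_pos: [0.611, 0.2022, 0.2541]
ee_rot: [-3.141, 0.0, 1.702]
wrist_force: [0.2, 0.2, -3.2]
width: 0.0127
gripper_force: 58.7
```

```bash
python3 -c "
from h import *
to(.612,.202,.217,1.703)
a=fix(snap('scene','s2'));w=fix(snap('wrist','w5'))
cv2.imwrite('pics/s2b.png',np.hstack([crop(a,215,110,80,75,5),crop(w,110,90,250,235,1.6)[:375]]))"
```

```text
t 9.15 pos [0.611  0.2022 0.2541] rot [-3.141  0.     1.702] F [ 0.2  0.2 -3.2] -> d [-0.0003  0.001   0.0371] turn -0.001 w 0.0127
```

View pics/s2b.png

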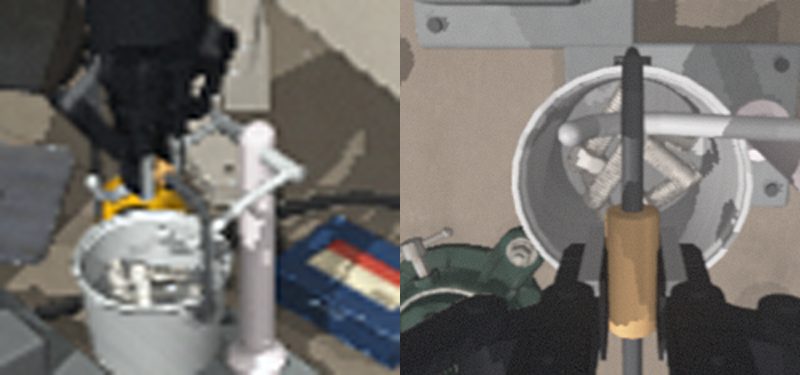

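The near prong runs under the bar. Its tip is about 63 px (20 mm) from the bar, so the bar is over the valley. I'll lower it gently.

Emit:
move_arm(deltas=[[0,0.001,0.006,0,0],[0,0.001,0.012,0,0],[0,0.001,0.018,0,0],[0,0.001,0.024,0,0],[0,0.001,0.029,0,0],[0,0.001,0.033,0,0],[0,0.001,0.035,0,0],[0,0.001,0.035,0,0]])

```text
t: 10.05
ee_pos: [0.6121, 0.2023, 0.2188]
ee_rot: [-3.141, 0.0, 1.702]
wrist_force: [-0.1, -0.1, -4.1]
width: 0.013
gripper_force: 58.7
```

Emit:
move_arm(deltas=[[0,0,0.001,0,0],[0,0,0.002,0,0],[0,0,0.002,0,0]])

```text
t: 10.35
ee_pos: [0.6125, 0.2024, 0.2175]
ee_rot: [3.141, -0.0, 1.702]
wrist_force: [0.6, -0.4, -3.0]
width: 0.0128
gripper_force: 58.7
```

Not in contact yet, so I'll lower in small steps.

Emit:
move_arm(deltas=[[0,0,0.001,0,0],[0,0,0.002,0,0],[0,0,0.002,0,0]])

```text
t: 10.65
ee_pos: [0.6127, 0.2024, 0.217]
ee_rot: [3.14, -0.0, 1.702]
wrist_force: [-2.7, -1.1, 4.9]
width: 0.0129
gripper_force: 59.5
```

Emit:
move_arm(deltas=[[0,0,0.001,0,0],[0,0,0.002,0,0],[0,0,0.002,0,0]])

```text
t: 10.95
ee_pos: [0.6127, 0.2025, 0.2167]
ee_rot: [3.139, -0.0, 1.702]
wrist_force: [-7.0, -1.9, 12.6]
width: 0.0128
gripper_force: 60.4
```

The bar has seated. I'll ease off 2 mm and let go.

Emit:
move_arm(deltas=[[0,-0.001,-0.002,0,0],[0,-0.001,-0.002,0,0.25],[0,-0.001,-0.002,0,0.5],[0,-0.001,-0.002,0,0.6],[0,-0.001,-0.002,0,0.6],[0,-0.001,-0.002,0,0.6]])

```text
t: 11.55
ee_pos: [0.6112, 0.2022, 0.2149]
ee_rot: [-3.141, 0.0, 1.702]
wrist_force: [-0.2, 0.7, 0.2]
width: 0.0511
gripper_force: 0.0
```

```bash
python3 -c "
from h import *
to(.612,.202,.217,1.703)
a=fix(snap('scene','s3'));w=fix(snap('wrist','w6'))
cv2.imwrite('pics/s3b.png',np.hstack([crop(a,215,110,80,75,5),crop(w,110,90,250,235,1.6)[:375]]))"
```

```text
t 11.55 pos [0.6112 0.2022 0.2149] rot [-3.141  0.     1.702] F [-0.2  0.7  0.2] -> d [-0.0003  0.0007 -0.0021] turn -0.001 w 0.0511
```

View pics/s3b.png

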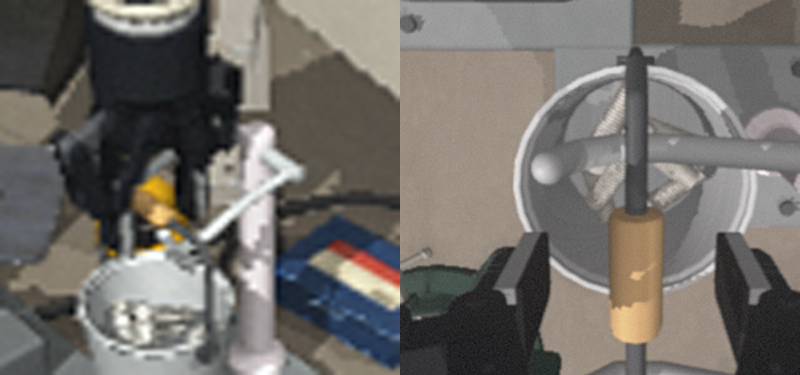

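The pail hangs in the valley and the fingers are free of it. I'll retreat straight up, then go over the plunger with the jaws shut.

Emit:
move_arm(deltas=[[0,0,-0.01,0,0.6],[0,0,-0.025,0,0.6],[0,0,-0.05,0,0.6],[0,0,-0.085,0,0.6],[0,0,-0.115,0,0.3],[0,0,-0.13,0,0],[0,0,-0.13,0,0],[0,0,-0.13,0,0]])

```text
t: 12.45
ee_pos: [0.6111, 0.2021, 0.3449]
ee_rot: [-3.141, 0.0, 1.702]
wrist_force: [-0.1, -0.4, -0.6]
width: -0.0
gripper_force: 0.0
```

```bash
python3 -c "
from h import *
w=load('w4');print(atz(w,286,48,.109))
to(.511,.320,.345,1.703)"
```

```text
[0.51202991 0.32121995 0.109     ]
t 12.45 pos [0.6111 0.2021 0.3449] rot [-3.141  0.     1.702] F [-0.1 -0.4 -0.6] -> d [ 1.299e-01 -8.390e-02 -1.000e-04] turn -0.001 w -0.0
```

Emit:
move_arm(deltas=[[0.025,-0.016,0,0,0],[0.06,-0.038,0,0,0],[0.095,-0.06,0,0,0],[0.12,-0.077,0,0,0],[0.13,-0.084,0,0,0],[0.13,-0.084,0.04,0,0],[0.13,-0.084,0.085,0,0],[0.13,-0.084,0.13,0,0],[0.13,-0.084,0.165,0,0],[0.13,-0.084,0.19,0,0]])

```text
t: 13.45
ee_pos: [0.5087, 0.318, 0.1499]
ee_rot: [-3.135, 0.003, 1.702]
wrist_force: [-0.2, 0.4, -0.0]
width: 0.0002
gripper_force: 0.0
```

Emit:
move_arm(deltas=[[0,0,0.005,0,0],[0,0,0.012,0,0],[0,0,0.018,0,0],[0,0,0.023,0,0],[0,0,0.023,0,0]])

```text
t: 13.95
ee_pos: [0.5113, 0.3202, 0.1326]
ee_rot: [3.141, -0.0, 1.702]
wrist_force: [0.3, -0.1, 0.7]
width: 0.0002
gripper_force: 0.0
```

Emit:
move_arm(deltas=[[0,0,0.003,0,0],[0,0,0.006,0,0],[0,0,0.009,0,0],[0,0,0.012,0,0],[0,0,0.014,0,0],[0,0,0.014,0,0]])

```text
t: 14.55
ee_pos: [0.5119, 0.3206, 0.1195]
ee_rot: [3.139, -0.001, 1.702]
wrist_force: [-1.6, -1.3, 7.4]
width: -0.0
gripper_force: 3.6
```

Emit:
move_arm(deltas=[[0,0,0.001,0,0],[0,0,0.002,0,0],[0,0,0.002,0,0]])

```text
t: 14.85
ee_pos: [0.512, 0.3207, 0.1185]
ee_rot: [3.139, -0.001, 1.702]
wrist_force: [-2.8, -2.0, 10.8]
width: 0.0003
gripper_force: 5.4
```

Emit:
move_arm(deltas=[[0,0,0.001,0,0],[0,0,0.002,0,0],[0,0,0.002,0,0],[0,0,0.002,0,0]])

```text
t: 15.25
ee_pos: [0.5121, 0.3207, 0.1183]
ee_rot: [3.139, -0.001, 1.702]
wrist_force: [-5.9, -3.7, 19.3]
width: 0.0003
gripper_force: 9.7
```

Emit:
move_arm(deltas=[[0,0,-0.005,0,0],[0,0,-0.015,0,0],[0,0,-0.03,0,0],[0,0,-0.06,0,0],[0,0,-0.1,0,0],[0,0,-0.14,0,0],[0,0,-0.17,0,0],[0,0,-0.18,0,0],[0,0,-0.18,0,0]])

```text
t: 16.15
ee_pos: [0.5117, 0.3205, 0.296]
ee_rot: [3.139, -0.001, 1.702]
wrist_force: [0.2, 0.8, -0.8]
width: -0.0001
gripper_force: 0.0
```

```bash
python3 -c "
from h import *
to(.511,.32,.117,1.703)
a=fix(snap('scene','s4'));w=fix(snap('wrist','w7'))
cv2.imwrite('pics/s4b.png',np.hstack([crop(a,180,110,100,94,4),crop(w,156,90,250,235,1.6)[:375]]))"
```

```text
t 16.15 pos [0.5117 0.3205 0.296 ] rot [ 3.139e+00 -1.000e-03  1.702e+00] F [ 0.2  0.8 -0.8] -> d [-0.0006 -0.0012  0.179 ] turn -0.001 w -0.0001Traceback (most recent call last):
  File "<string>", line 5, in <module>
    cv2.imwrite('pics/s4b.png',np.hstack([crop(a,180,110,100,94,4),crop(w,156,90,250,235,1.6)[:375]]))
                               ~~~~~~~~~^^^^^^^^^^^^^^^^^^^^^^^^^^^^^^^^^^^^^^^^^^^^^^^^^^^^^^^^^^^^^
    return _nx.concatenate(arrs, 1, dtype=dtype, casting=casting)
           ~~~~~~~~~~~~~~~^^^^^^^^^^^^^^^^^^^^^^^^^^^^^^^^^^^^^^^
ValueError: all the input array dimensions except for the concatenation axis must match exactly, but along dimension 0, the array at index 0 has size 376 and the array at index 1 has size 375
```

```bash
python3 -c "
from h import *
a=load('s4');w=load('w7')
cv2.imwrite('pics/s4b.png',np.hstack([crop(a,180,110,100,94,4)[:375],crop(w,156,90,250,235,1.6)[:375]]))"
```

```text
(no output)
```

View pics/s4b.png

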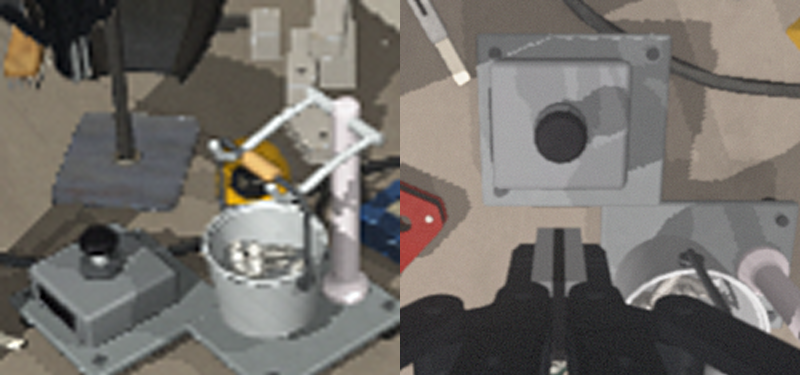

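The pail hangs level on both prongs (grip at about (262,165) in the left crop). The plunger is up again at (100,243), and the arm is clear.

```bash
python3 -c "
from plant import manip
print(manip.job_done())"
```

```text
the job is handed in; nothing more can be done
None
```

The bolt pail hangs on both prongs, let go. I pressed the plunger to its stop, saw it back up in the last picture, and handed the job in at about 16 s; the hand-in call returned no verdict.

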